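Slide the filled tin under the lid press and close it

TASK

The tin on the grey deck has just been filled and its lid is only resting in the mouth, so do not lift or tip it: slide it along the deck, in between the guide rails under the lid press, until it stands home against the V-shaped can stop. Then pull the press lever down until the lid is felt to go fully home - no harder than that takes, or the tin gets dented - and let the lever come back up, leaving the closed tin standing against the stop and everything round the station undisturbed.

Things in the scene. Friction and masses are not known exactly. Their poses are not given: they have to be found in the camera images.
- tin: round bare-steel paint tin with a white paper band, 68 mm across, rim 74 mm high, about 0.6 kg; its lid stands 6 to 8 mm proud of home, so its top is about 83 mm above the tin's foot. Origin: centre of the underside, z up the tin. It starts on the open (+y) half of the deck near the filling place. Slide it from low down: held or pushed above half height it tips.
- tin_lid (a joint): how far the tin's lid stands above home, m: 0.006 to 0.008 at the start, 0 = fully home. The lid is a tight push fit: it moves only under about 30 N, and stays where it is pushed.
- lid_top (a point): centre of the lid's top face (lid 60 mm across); 76 mm above the tin's foot when home
- station: the closing station, fixed: a grey deck, top 12 mm above this origin (which lies on the counter); it reaches from -95 to +135 mm in x, -200 to +200 mm in y. The tin slides towards -y along x = 0. Behind the closing place a steel column (26 mm across, at x = 113, y = -110 mm, 217 mm high) carries the press.
- rail_mouth (a point): middle of the mouth of the guide rails on the deck top, at x = 0, y = +20 mm of the station. The two aluminium rails are 16 mm high; they flare in from x = -62 and +62 mm here to a lane with inner faces at x = -36 and +36 mm, from y = -25 to -125 mm.
- filling_place (a point): centre of the double ring mark on the deck top where the tin was filled, at x = 0, y = +110 mm of the station
- closing_place (a point): centre of the single ring mark on the deck top under the press, at x = 0, y = -110 mm of the station: where the centre of the tin's foot stands when the tin touches both faces of the V-shaped can stop (34 mm high, open towards +y). The lid press overhangs it, so the gripper cannot stand over it.
- handle (a point): middle of the lever's rubber handle bar, 24 mm thick and 104 mm long, parallel to the station's y axis; the lever's 15 mm tube meets it here, so grip the bar on either half or push it down from above. It stands on the robot's (-x) side of the closing place, some 0.21 to 0.23 m above the counter with the lever up
- press_lever_hinge (a point): the lever's pivot, an axis parallel to the station's y axis, 220 mm from the handle bar and 85 mm from the pad's pin. The press head is clamped at a height of its own on the column, so the lever angle at which the lid is home differs from start to start.
- press_lever (a joint): lever angle, rad: 0 = up (handle bar 0.45 rad above level), grows as the handle is pulled down, stop at 0.72. A light return spring (about 2 to 4 N at the handle) brings it back up when it is let go. Closing the lid takes about 15 N at the handle.
- press_pad: round press pad, 58 mm across, that hangs level from a pin under the lever; origin at the pin, its rubber face 30 mm below. It bears on the lid as the lever comes down. More than 100 N on the tin dents it.
- finished_tin: another tin of the same make, already closed, standing on the counter beside the station; leave alone. Origin at the centre of its underside.
- oil_filter: spin-on oil filter, 69 mm across, 94 mm high, on the counter; leave alone. Origin at the centre of its underside.
- tape_measure: tape measure, 34x80x60 mm, on the counter; leave alone. Origin at the centre of its underside.
- screwdriver: screwdriver, 226 mm long, lying on the counter; leave alone. Origin at the middle of its underside.
There are look-alikes about, which are no part of the job. What is shaped like the tin but pink or red is not meant.

How it is judged:
On the way, in this order (a step that is already met when the one before it is completed fails the run):
1. the tin stands home against the can stop (centre within 4 mm of the closing place), upright on the deck, lid still up (horizontal distance between tin and closing_place below 0.004 m and angle between tin's own z axis and vertical below 0.05 rad and z of tin in the frame of station below 0.014 m and value of joint tin_lid above 0.0045 m), for 0.2 s.
2. the press pad bears on the lid with at least 20 N and the lid is down within 1.2 mm of home (contact force between press_pad and tin above 20 N and value of joint tin_lid below 0.0012 m), for 0.05 s.
At the end, for the whole second after the job is handed in: The lid is within 1.2 mm of home, the tin stands upright and at rest on the deck with its centre within 5 mm of the closing place, and the lever is back up (within 0.1 rad) (value of joint tin_lid below 0.0012 m and horizontal distance between tin and closing_place below 0.005 m and angle between tin's own z axis and vertical below 0.05 rad and z of tin in the frame of station below 0.014 m and value of joint press_lever below 0.1 rad and linear speed of tin below 0.01 m/s); the robot touches nothing.
It fails at once if the tin is lifted more than 6 mm off the deck (z of tin in the frame of station above 0.018 m).
It fails at once if the tin is tipped more than 0.2 rad (angle between tin's own z axis and vertical above 0.2 rad).
It fails at once if the lid is pushed down before the tin is home under the press (value of joint tin_lid below 0.0045 m and horizontal distance between tin and closing_place above 0.008 m).
It fails at once if the press bears on the tin with more than 120 N, which dents it (contact force between press_pad and tin above 120 N).
It fails at once if a thing beside the station is moved more than 20 mm (distance of any of finished_tin, oil_filter, tape_measure, screwdriver from where it was at the start of the episode above 0.02 m).
It also fails if it takes over 67 s, if anything falls off the work surface, if the arm or the gripper's body presses on something with over 40 N, if the wrist force passes 120 N, or if a joint passes its speed limit or range.

ROBOT

A 6-joint arm with a two-finger parallel gripper is mounted at the origin on a cart in front of the work surface, level with it; the furniture and walls round the work are solid. World frame = base frame: x ahead of the robot, y to its left, z up, the work surface at z = 0. Lengths are in m, angles in rad, forces in N, time in s.
With the tool pointing down it reaches from about 0.275 to 0.75 m from the base axis. Payload 10.2 kg.
Tool frame: the origin (TCP) lies at the very end of the fingers, on their centre line; the grasp point (between the pads) lies 19 mm behind it; z points along the fingers, y is the direction in which the jaws open and shut (so a half turn about z gives the same grasp; the last joint's range is limited). The gripper opens to 88 mm and grips with 3 to 60 N. Pads are 18 mm wide; open, the fingers measure 123 mm over their backs; the gripper's body (75 mm by 187 mm) begins 45 mm behind the grasp point.
Start: joints at [1.036, 0.313, 1.498, -0, 1.331, -0.223], TCP at [0.161, 0.5, 0.239] pointing down, gripper open.
Joint ranges: [-2.94, 2.94], [-0.97, 2.17], [0.19, 2.56], [-1.23, 4.37], [0.02, 3.11], [-2.88, 2.88]. Speed limits (rad/s): [2.39, 2.39, 3.01, 3.14, 3.14, 3.14].

INTERFACE

Orientations are given as a unit quaternion [x, y, z, w].
In Python, from bench import bot gives the robot as it stands. The module is installed in compiled form; this text tells all that it offers.
- The arm moves only by the tool step_arm, never from a script. Its argument "steps" is a list of rows, each a list of 7 numbers: the finger opening in m, from 0 to 0.0881, then the shift along the tool's x, y, z in m, then the turn, a rotation vector about the tool's x, y, z in degrees. A call has 1 to 10 rows; each row shifts and turns the commanded pose from where the row before left it, along the tool's axes as they then stand; what a row does not reach is not made up. A row lasts 1/12 s, in which the tool goes at most 41.7 mm and 7.16 degrees, less where a joint would pass 70% of its speed; a pose out of reach is approached as far as the arm can. A call is refused whole if a number of a shift passes 0.0417 or a number of a turn 7.16, either way. A call with a gripper value outside its range is refused whole. The fingers move at their own pace and stop on an object; "grip_force" is the grip in N (left out, the last holds). Time passes only in rows, so rows that do not move let the fingers close. It gives the time, the measured TCP pose, the force and the opening at its end, in the units of the state.
- bot.get_obs(): the state, without advancing time (a new reading comes with each control period).
- bot.read_camera(name): name is "scene" or "top" or "wrist"; returns a dict with "color" (420x560x3 uint8, red, green, blue), "depth" (420x560 float32, m along the optical axis (not along the pixel's ray), 0 where there is no reading), "vfov" (degrees; the focal length in pixels is half the picture's height over the tangent of half this angle, whatever the lens; pixels are square), "cx", "cy" (the principal point, pixels), "R" (3x3) and "t" (3): a world point X has camera coordinates R X + t. Camera axes: x right, y down, z forward; pixel columns grow to the right and rows downward; lengths in m; the calibration is good to about 2 mm. The wrist camera is an equidistant fisheye: a pixel r from the principal point sees the ray r / f radians off the axis. A picture is of the moment at which its call begins.
- bot.close_job(): hands the job in, once; it reports no verdict.
Trained networks look in the newest picture that a camera, given by its name, has taken for a name from the list of things; names that differ only in an ending like _2 or _b are one class to them, and where a whole thing is asked for, a point or a joint stands for the part that bears it (a point fixed in the world has none). Each returns a list of dicts, best first, with "confidence" (0 to 1); they miss things now and then, are a little off and sometimes report something else, mostly with a low value. They report only what shows in the picture. A call takes as long as a camera call. They do not tell look-alikes from the thing itself.
- bot.spot_in(name, camera): "point" ([x, y, z] in m, in world coordinates, good to about 4 mm: the middle of the surface that is visible of it).
- bot.place_of(name, camera): "point" ([x, y, z] in m, in world coordinates, good to about 4 mm: a listed point, or the origin of a listed thing).
The state is a dict: "clock": time; "q": joint angles; "joint_velocities": joint speeds; "effort": joint torques, N m; "tool_pos": TCP position; "tool_rot": TCP orientation; "force": force on the tool from outside, world axes, zero at the start; "torque": the same for the moment, N m; "grip_width": finger opening in m.
Only numpy, scipy, OpenCV 4.12 (cv2) and the standard library are available. Lean on these libraries where they do the work, as an engineer would, in place of code of your own. Each camera call takes 0.05 s, during which the arm holds its last target.

## Working session

There is one attempt and no reset: what is moved stays moved. The work goes in short steps, Python scripts to look and compute and a tool call to move; the robot and the scene stay as the last step left them, time stands still between calls to the robot, and variables do not carry over. Pictures are saved under pics/ and viewed, and the job is handed in when it is done.

Besides the shell and the picture viewer there is one more tool, called after "Emit:" as name(argument=value, ...) on one line, values as JSON. step_arm: Moves the arm, as the interface text tells. Its arguments: {"type":"object","properties":{"steps":{"type":"array"},"grip_force":{"type":"number"}},"required":["steps"]}

```bash
mkdir -p pics; cat > h.py <<'E'
from bench import bot
import numpy as np, cv2
def snap(n,fn):
    d=bot.read_camera(n); cv2.imwrite('pics/'+fn,cv2.cvtColor(d['color'],cv2.COLOR_RGB2BGR)); return d
def world(d,u,v):
    f=d['color'].shape[0]/2/np.tan(np.radians(d['vfov']/2)); z=d['depth'][int(v),int(u)]
    c=np.array([(u-d['cx'])/f*z,(v-d['cy'])/f*z,z]); return np.array(d['R']).T@(c-np.array(d['t']))
def proj(d,X):
    f=d['color'].shape[0]/2/np.tan(np.radians(d['vfov']/2)); c=np.array(d['R'])@X+np.array(d['t']); return c[:2]/c[2]*f+[d['cx'],d['cy']]
E
python3 - <<'E'
from h import *
for n in ['scene','top']:
    d=snap(n,n+'0.png')
    for k in ['tin','closing_place','filling_place','rail_mouth','handle','press_lever_hinge','station','finished_tin','lid_top','press_pad']:
        for r in bot.place_of(k,n)[:3]: print(n,k,np.round(r['point'],4),round(r['confidence'],2))
o=bot.get_obs();print(o)
E
```

```text
scene tin [ 0.4056  0.1501 -0.001 ] 0.77
scene tin [0.5845 0.0635 0.0086] 0.67
scene tin [ 0.4119 -0.0021  0.0012] 0.62
scene closing_place [ 0.5906 -0.1362  0.0104] 0.87
scene closing_place [0.3213 0.3443 0.0004] 0.22
scene filling_place [0.6082 0.0861 0.0105] 0.72
scene rail_mouth [ 0.6005 -0.0034  0.0132] 0.93
scene rail_mouth [ 0.597  -0.1378  0.1724] 0.34
scene handle [ 0.4745 -0.126   0.228 ] 0.93
scene press_lever_hinge [ 0.6736 -0.1406  0.1332] 0.97
scene press_lever_hinge [ 6.00e-01 -2.58e-02 -3.00e-04] 0.16
scene station [ 0.5991 -0.0257 -0.0009] 0.66
scene finished_tin [ 0.4816  0.4423 -0.0016] 0.6
scene lid_top [ 0.415 -0.001  0.074] 0.69
scene lid_top [0.4879 0.2554 0.0716] 0.68
scene lid_top [0.5838 0.0671 0.0974] 0.49
scene press_pad [ 0.5973 -0.1362  0.1694] 0.55
scene press_pad [ 0.5993 -0.0076  0.0124] 0.27
top tin [0.4841 0.2547 0.0028] 0.98
top tin [ 0.407   0.1455 -0.001 ] 0.81
top tin [4.121e-01 2.000e-04 3.300e-03] 0.64
top closing_place [ 0.5875 -0.136   0.0099] 0.77
top filling_place [0.6073 0.082  0.011 ] 0.85
top filling_place [ 0.4785 -0.1245  0.2281] 0.49
[... 408 characters left out ...]

{'clock': 1.1, 'q': array([ 1.03560561e+00,  3.12907972e-01,  1.49769260e+00, -1.21578063e-06,
        1.33101398e+00, -2.23411345e-01]), 'joint_velocities': array([ 2.51747752e-04,  1.28353639e-04, -7.53440565e-04,  1.23220380e-05,
       -1.76889941e-03,  1.67177107e-03]), 'effort': array([-1.00360521e-03, -4.02115595e+01, -2.52410388e+01,  6.93016523e-02,
        3.20884574e-02, -1.01453642e-05]), 'tool_pos': array([0.16106558, 0.49968855, 0.23871888]), 'tool_rot': array([ 1.55258915e-01,  9.87873812e-01, -1.03886078e-05, -3.50524622e-06]), 'force': array([-0.32129078,  0.15355827, -0.28168183]), 'torque': array([-0.01506393, -0.00923896,  0.01108774]), 'grip_width': 0.08798626816067255}
```

View pics/scene0.png

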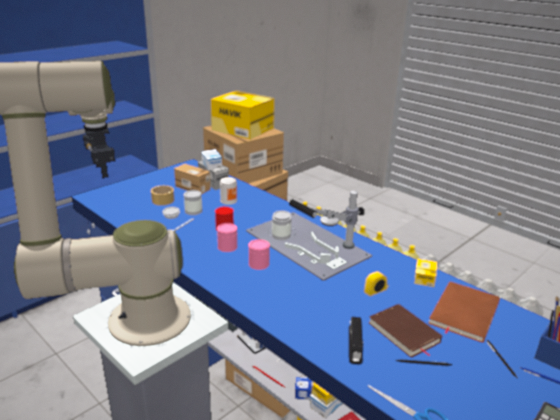

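View pics/top0.png

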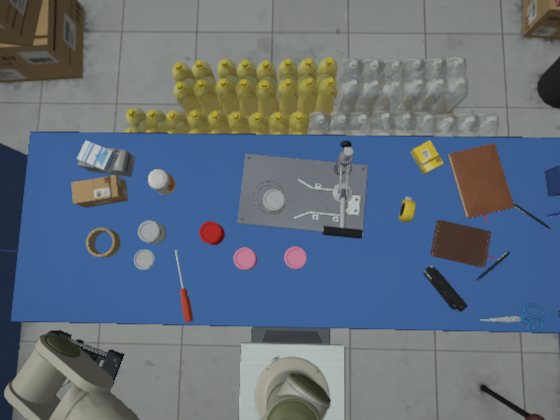

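The top view shows these tin-like things: a bare or white tin on the grey deck at (273,201), a finished tin on the counter at (150,232), a red one at (211,233), and pink ones at (245,258) and (295,258). Only the first stands on the deck in bare steel, so it is the one meant. I'll confirm it in a crop and measure.

```bash
python3 - <<'E'
from h import *
d=snap('top','t1.png')
c=cv2.cvtColor(d['color'],cv2.COLOR_RGB2BGR)[145:245,230:375]
cv2.imwrite('pics/t1c.png',cv2.resize(c,None,fx=5.4,fy=5.4,interpolation=cv2.INTER_CUBIC))
H,W=d['depth'].shape
f=H/2/np.tan(np.radians(d['vfov']/2)); v,u=np.mgrid[:H,:W]; z=d['depth']
P=np.stack([(u-d['cx'])/f*z,(v-d['cy'])/f*z,z],-1)
P=(P-np.array(d['t']))@np.array(d['R'])
np.save('P.npy',P)
m=(z>0)&(abs(P[...,0]-.585)<.06)&(abs(P[...,1]-.064)<.06)&(P[...,2]>.075)
p=P[m];print('tin top',len(p),p.min(0),p.max(0),np.median(p,0),p.mean(0))
(cx,cy),r=cv2.minEnclosingCircle(p[:,:2].astype(np.float32));print(cx,cy,r)
# deck
m=(abs(P[...,0]-.62)<.2)&(abs(P[...,1]+.025)<.25)&(P[...,2]>.006)&(P[...,2]<.02)
q=P[m][:,:2].astype(np.float32);print(cv2.minAreaRect(q))
# handle
m=(abs(P[...,0]-.48)<.04)&(abs(P[...,1]+.12)<.1)&(P[...,2]>.19)
q=P[m];print('handle',len(q),q.min(0),q.max(0),cv2.minAreaRect(q[:,:2].astype(np.float32)))
print('z range high', P[(abs(P[...,0]-.55)<.2)&(abs(P[...,1]+.14)<.1)][:,2].max())
print('pix/m',f/z[201,274])
E
```

```text
tin top 390 [0.55175216 0.03037466 0.07555101] [0.61641925 0.09728947 0.10089732] [0.5840431  0.06331727 0.09299151] [0.58389848 0.0631797  0.09208657]
0.5855825543403625 0.06358528882265091 0.0339348167181015
((0.6169853806495667, -0.025398343801498413), (0.4992189109325409, 0.391797810792923), 89.77530670166016)
handle 414 [ 0.46212861 -0.17902515  0.21128681] [ 0.51954792 -0.07280004  0.2434772 ] ((0.49201521277427673, -0.12692946195602417), (0.10659007728099823, 0.05457240715622902), 85.02336883544922)
z range high 0.2434771972769471
pix/m 332.6358177405734
```

View pics/t1c.png

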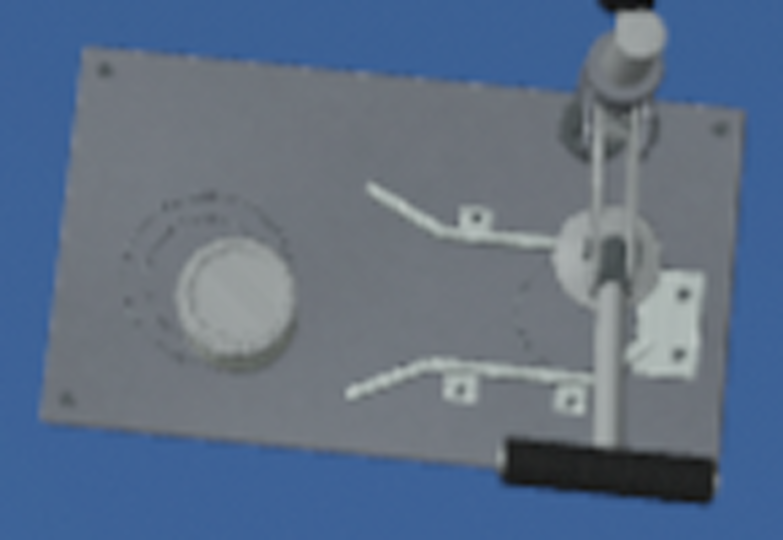

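The crop confirms it: a steel tin with its lid standing in the mouth on the grey deck, slightly robot-side of the double ring. The rails, V stop and press are to the right. Next I'll fit the station pose.

```bash
cat >> h.py <<'E'
def ray(d,u,v,zp):
    f=d['color'].shape[0]/2/np.tan(np.radians(d['vfov']/2)); R=np.array(d['R']);t=np.array(d['t'])
    o=-R.T@t; g=R.T@np.array([(u-d['cx'])/f,(v-d['cy'])/f,1]); return o+g*(zp-o[2])/g[2]
E
python3 - <<'E'
from h import *
d=bot.read_camera('top'); P=np.load('P.npy')
cs=[(85,48),(745,108),(42,420)]
for c in cs: print(c,ray(d,c[0]/5.4+230-.4,c[1]/5.4+145-.4,.012).round(4))
# dense line fit: grey mask edges on long +x edge, -x edge, +y edge
hsv=cv2.cvtColor(d['color'],cv2.COLOR_RGB2HSV); g=(hsv[...,1]<90).astype(np.uint8)
def sub(line):  # transition
    return line
top=[];bot_=[];lf=[]
for u in range(250,335):
    col=g[145:200,u]; i=np.argmax(col>0); top.append(ray(d,u,145+i-.5,.012)[:2])
for u in range(243,318):
    col=g[200:245,u]; i=np.max(np.nonzero(col)[0]) if col.any() else 0; bot_.append(ray(d,u,200+i+.5,.012)[:2])
for v in range(160,218):
    row=g[v,230:265]; i=np.argmax(row>0); lf.append(ray(d,230+i-.5,v,.012)[:2])
for n,l in (('top',top),('bot',bot_),('lf',lf)):
    L=np.float32(l); vx,vy,x0,y0=cv2.fitLine(L,cv2.DIST_HUBER,0,.01,.01).ravel(); print(n,vx,vy,x0,y0,np.degrees(np.arctan2(vy,vx)))
for k in ['closing_place','rail_mouth','filling_place','handle','press_lever_hinge']:
    for n in ('top',):print(k,[np.round(bot.place_of(k,n)[0]['point'],4)])
for k in ['oil_filter','tape_measure','screwdriver']:
    print(k,[np.round(bot.place_of(k,n)[0]['point'],3) for n in ['top']])
E
```

```text
(85, 48) [0.7467 0.1594 0.012 ]
(745, 108) [ 0.7148 -0.2361  0.012 ]
(42, 420) [0.521  0.1782 0.012 ]
top 0.086094074 0.996287 0.7354387 0.007675901 85.06105
bot 0.0840074 0.99646515 0.5038076 -0.007901595 85.181046
lf 0.99647576 -0.08388129 0.63100153 0.1712301 -4.8116975
closing_place [array([ 0.5872, -0.1351,  0.0102])]
rail_mouth [array([ 0.5991, -0.0053,  0.0114])]
filling_place [array([0.6073, 0.0807, 0.0108])]
handle [array([ 0.4771, -0.1224,  0.2267])]
press_lever_hinge [array([0.5859, 0.0669, 0.012 ])]
oil_filter [array([ 0.641,  0.425, -0.002])]
tape_measure [array([ 0.578, -0.354,  0.002])]
screwdriver [array([ 0.322,  0.346, -0.002])]
```

Emit:
step_arm(steps=[[0.026, 0, 0, 0, 0, 0, 7], [0.026, 0, 0, 0, 0, 0, 7], [0.026, 0, 0, 0, 0, 0, 7], [0.026, 0, 0, 0, 0, 0, 7], [0.026, 0, 0, 0, 0, 0, 7], [0.026, 0, 0, 0, 0, 0, 7], [0.026, 0, 0, 0, 0, 0, 7], [0.026, 0, 0, 0, 0, 0, 7], [0.026, 0, 0, 0, 0, 0, 7], [0.026, 0, 0, 0, 0, 0, 7]], grip_force=20)

```text
clock: 2.43
tool_pos: [0.1611, 0.4997, 0.2387]
tool_rot: [0.696, 0.718, 0.0, 0.0]
force: [0.4, -0.2, -0.5]
grip_width: 0.0262
```

Emit:
step_arm(steps=[[0.026, 0, 0, 0, 0, 0, 7], [0.026, -0.024, 0.032, 0, 0, 0, 0], [0.026, -0.024, 0.032, 0, 0, 0, 0], [0.026, -0.024, 0.032, 0, 0, 0, 0], [0.026, -0.024, 0.032, 0, 0, 0, 0], [0.026, -0.024, 0.032, 0, 0, 0, 0], [0.026, -0.024, 0.032, 0, 0, 0, 0], [0.026, -0.024, 0.032, 0, 0, 0, 0], [0.026, -0.024, 0.032, 0, 0, 0, 0], [0.026, -0.024, 0.032, 0, 0, 0, 0]])

```text
clock: 3.27
tool_pos: [0.4309, 0.2584, 0.2389]
tool_rot: [0.737, 0.676, 0.0, 0.0]
force: [0.3, 0.6, 0.1]
grip_width: 0.0257
```

```bash
cat >> h.py <<'E'
from scipy.spatial.transform import Rotation as Ro
ex=np.array([.9963,-.0854,0]);ey=np.array([.0854,.9963,0]);S0=np.array([.5972,-.0266,0])
def st(p): p=np.array(p)-S0; return np.array([p@ex,p@ey,p[2]])
def stw(s): return S0+s[0]*ex+s[1]*ey+np.array([0,0,s[2]])
def stat():
    o=bot.get_obs(); R=Ro.from_quat(o['tool_rot']).as_matrix()
    print('t',o['clock'],'tcp_s',st(o['tool_pos']).round(4),'F',o['force'].round(1),'w',round(o['grip_width'],4),'q',o['q'].round(2))
    print('x_t',[round(R[:,0]@e,3) for e in (ex,ey)],R[2,0].round(3),'z_t',[round(R[:,2]@e,3) for e in (ex,ey)],R[2,2].round(3))
    return o,R
def go(s,n=1):
    o,R=stat(); d=R.T@(stw(s)-o['tool_pos']); print('tool shift to',s,d.round(4),'per row',(d/n).round(4))
E
python3 -c "
from h import *
go([-.021,.145,.2],5)"
```

```text
t 3.2667 tcp_s [-0.19    0.2698  0.2389] F [0.3 0.6 0.1] w 0.0257 q [0.31 0.26 1.56 0.   1.31 0.39]
x_t [np.float64(-0.0), np.float64(1.0)] 0.0 z_t [np.float64(0.0), np.float64(0.0)] -1.0
tool shift to [-0.021, 0.145, 0.2] [-0.1249  0.1689  0.039 ] per row [-0.025   0.0338  0.0078]
```

Emit:
step_arm(steps=[[0.026, -0.025, 0.0335, 0, 0, 0, 0], [0.026, -0.025, 0.0335, 0, 0, 0, 0], [0.026, -0.025, 0.0335, 0, 0, 0, 0], [0.026, -0.025, 0.0335, 0, 0, 0, 0], [0.026, -0.025, 0.034, 0, 0, 0, 0], [0.026, 0, 0, 0, 0, -7, 0], [0.026, 0, 0, 0, 0, -7, 0], [0.026, 0, 0, 0, 0, -7, 0], [0.026, 0, 0, 0, 0, -7, 0], [0.026, 0, 0, 0, 0, -7, 0]])

```text
clock: 4.1
tool_pos: [0.586, 0.1222, 0.2395]
tool_rot: [0.702, 0.644, -0.223, 0.206]
force: [0.1, 0.6, 0.0]
grip_width: 0.0261
```

```bash
python3 -c "
from h import *
go([-.021,.148,.1],4)
go([-.021,.148,.028],8)
d=snap('wrist','w1.png')
for n in ('wrist','top','scene'):
  d=bot.read_camera(n)
  for r in bot.place_of('tin',n): print(n,st(r['point']).round(4),r['confidence'])
"
```

```text
t 4.1 tcp_s [-0.0239  0.1473  0.2395] F [0.1 0.6 0. ] w 0.0261 q [ 0.24  0.63  1.12 -0.58  1.6   0.37]
x_t [np.float64(0.001), np.float64(0.816)] -0.578 z_t [np.float64(0.002), np.float64(-0.578)] -0.816
tool shift to [-0.021, 0.148, 0.1] [0.0812 0.0026 0.1134] per row [0.0203 0.0006 0.0284]
t 4.1 tcp_s [-0.0239  0.1473  0.2395] F [0.1 0.6 0. ] w 0.0261 q [ 0.24  0.63  1.12 -0.58  1.6   0.37]
x_t [np.float64(0.001), np.float64(0.816)] -0.578 z_t [np.float64(0.002), np.float64(-0.578)] -0.816
tool shift to [-0.021, 0.148, 0.028] [0.1228 0.0024 0.1722] per row [0.0154 0.0003 0.0215]
wrist [-0.0244  0.0934  0.0118] 0.8
wrist [-0.204   0.1575 -0.0008] 0.76
wrist [-0.186   0.0069  0.0006] 0.61
top [-0.2015  0.1607  0.0015] 0.81
top [-0.0009  0.0239  0.0148] 0.72
top [-0.1354  0.2723  0.0025] 0.66
top [-0.1875  0.0113 -0.    ] 0.61
top [-0.0245  0.0913  0.0098] 0.59
scene [-0.2046  0.1608  0.002 ] 0.9
scene [-0.0217  0.0898  0.0116] 0.73
scene [-0.134   0.2726 -0.0024] 0.57
```

View pics/w1.png

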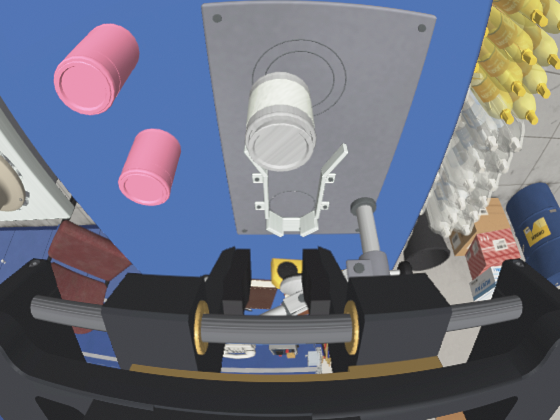

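The wrist view shows the tin at (281,125) below the tool, with the rails beyond it and the fingers at the bottom. The camera is on the side that leans down, so I'll check its clearance.

```bash
python3 -c "
from h import *
d=bot.read_camera('wrist');o,R=stat()
c=-np.array(d['R']).T@np.array(d['t']); print('cam in tool',R.T@(c-o['tool_pos']),'axis in tool',R.T@np.array(d['R'])[2])"
```

```text
t 4.5 tcp_s [-0.0239  0.1461  0.2396] F [ 0.1 -1.   0.3] w 0.0261 q [ 0.23  0.63  1.13 -0.57  1.59  0.37]
x_t [np.float64(0.002), np.float64(0.82)] -0.572 z_t [np.float64(0.001), np.float64(-0.572)] -0.82
cam in tool [ 0.08086202  0.00043452 -0.14589536] axis in tool [-3.06172012e-01 -7.67925807e-04  9.51975897e-01]
```

Emit:
step_arm(steps=[[0.026, 0.0154, 0, 0.0215, 0, 0, 0], [0.026, 0.0154, 0, 0.0215, 0, 0, 0], [0.026, 0.0154, 0.001, 0.0215, 0, 0, 0], [0.026, 0.0154, 0.001, 0.0215, 0, 0, 0], [0.026, 0.0154, 0, 0.0215, 0, 0, 0], [0.026, 0.0154, 0, 0.0215, 0, 0, 0], [0.026, 0.0, 0, 0.0, 0, 0, 0]])

```text
clock: 5.08
tool_pos: [0.5859, 0.1224, 0.0757]
tool_rot: [0.702, 0.645, -0.224, 0.201]
force: [-0.4, -0.4, -1.4]
grip_width: 0.0263
```

```bash
python3 -c "
from h import *
go([-.021,.148,.028],3)
d=snap('wrist','w2.png')
r=bot.place_of('tin','wrist'); print([(st(a['point']).round(4),a['confidence']) for a in r])
"
```

```text
t 5.0833 tcp_s [-0.024   0.1475  0.0757] F [-0.4 -0.4 -1.4] w 0.0263 q [ 0.24  0.8   1.27 -0.59  1.34  0.54]
x_t [np.float64(-0.003), np.float64(0.819)] -0.574 z_t [np.float64(-0.007), np.float64(-0.574)] -0.819
tool shift to [-0.021, 0.148, 0.028] [0.0278 0.0034 0.0388] per row [0.0093 0.0011 0.0129]
[(array([-0.2024,  0.1558,  0.0009]), 0.94), (array([-0.0233,  0.0928,  0.0147]), 0.89), (array([-0.1884,  0.0064, -0.0009]), 0.68)]
```

View pics/w2.png

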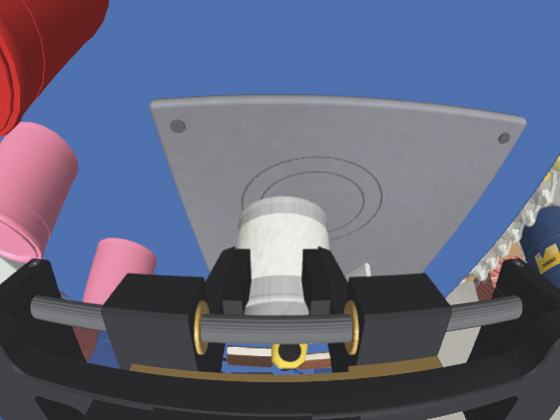

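The wrist view shows the tin at (283,240), centred in front of the fingers, and the red can well clear at top left. Descending.

Emit:
step_arm(steps=[[0.026, 0.0093, 0.001, 0.013, 0, 0, 0], [0.026, 0.0093, 0, 0.013, 0, 0, 0], [0.026, 0.0093, 0, 0.013, 0, 0, 0], [0.026, 0, 0, 0, 0, 0, 0]])

```text
clock: 5.52
tool_pos: [0.5872, 0.1235, 0.0284]
tool_rot: [0.702, 0.646, -0.224, 0.202]
force: [-0.1, -1.3, -0.1]
grip_width: 0.0259
```

```bash
python3 -c "
from h import *
go([-.021,.120,.028],10)
go([0,0,.028],10)
go([0,-.071,.028],10)
"
```

```text
t 5.5167 tcp_s [-0.0227  0.1487  0.0284] F [-0.1 -1.3 -0.1] w 0.0259 q [ 0.24  0.87  1.28 -0.61  1.27  0.59]
x_t [np.float64(-0.003), np.float64(0.818)] -0.575 z_t [np.float64(-0.004), np.float64(-0.575)] -0.818
tool shift to [-0.021, 0.12, 0.028] [-0.0233  0.0017  0.0168] per row [-0.0023  0.0002  0.0017]
t 5.5167 tcp_s [-0.0227  0.1487  0.0284] F [-0.1 -1.3 -0.1] w 0.0259 q [ 0.24  0.87  1.28 -0.61  1.27  0.59]
x_t [np.float64(-0.003), np.float64(0.818)] -0.575 z_t [np.float64(-0.004), np.float64(-0.575)] -0.818
tool shift to [0, 0, 0.028] [-0.1216  0.0227  0.0857] per row [-0.0122  0.0023  0.0086]
t 5.5167 tcp_s [-0.0227  0.1487  0.0284] F [-0.1 -1.3 -0.1] w 0.0259 q [ 0.24  0.87  1.28 -0.61  1.27  0.59]
x_t [np.float64(-0.003), np.float64(0.818)] -0.575 z_t [np.float64(-0.004), np.float64(-0.575)] -0.818
tool shift to [0, -0.071, 0.028] [-0.1797  0.0227  0.1265] per row [-0.018   0.0023  0.0126]
```

Emit:
step_arm(steps=[[0.026, -0.0041, 0, 0.0029, 0, 0, 0], [0.026, -0.0041, 0, 0.0029, 0, 0, 0], [0.026, -0.0041, 0, 0.0029, 0, 0, 0], [0.026, -0.0041, 0, 0.0029, 0, 0, 0], [0.026, -0.0041, 0.0005, 0.0029, 0, 0, 0], [0.026, -0.0041, 0.001, 0.0029, 0, 0, 0], [0.026, -0.0041, 0.001, 0.0029, 0, 0, 0], [0.026, -0.0041, 0.001, 0.0029, 0, 0, 0], [0.026, -0.0041, 0.001, 0.0029, 0, 0, 0], [0.026, 0, 0, 0, 0, 0, 0]])

```text
clock: 6.35
tool_pos: [0.5896, 0.0773, 0.032]
tool_rot: [0.703, 0.645, -0.222, 0.203]
force: [-0.8, 0.2, 0.2]
grip_width: 0.0257
```

```bash
python3 -c "
from h import *
go([0,0,.028],10)
d=snap('wrist','w3.png')
print([(st(a['point']).round(4),a['confidence']) for a in bot.place_of('tin','wrist')])
d=snap('top','t3.png')
print([(st(a['point']).round(4),a['confidence']) for a in bot.place_of('tin','top')])
"
```

```text
t 6.35 tcp_s [-0.0164  0.1029  0.032 ] F [-0.8  0.2  0.2] w 0.0257 q [ 0.17  0.84  1.34 -0.64  1.21  0.56]
x_t [np.float64(0.0), np.float64(0.819)] -0.574 z_t [np.float64(-0.0), np.float64(-0.574)] -0.819
tool shift to [0, 0, 0.028] [-0.082   0.0165  0.0623] per row [-0.0082  0.0016  0.0062]
[(array([-0.0203,  0.0694,  0.013 ]), 0.92), (array([-0.1877,  0.0046,  0.0002]), 0.61)]
[(array([-0.0161,  0.0667,  0.0085]), 0.76), (array([-0.1886,  0.0087,  0.0032]), 0.65), (array([-0.206 ,  0.1572,  0.0022]), 0.58)]
```

View pics/w3.png

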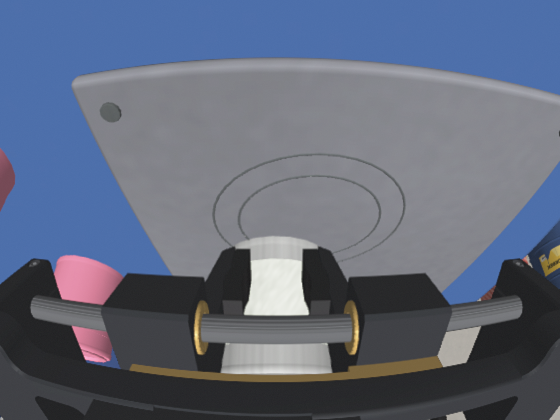

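The tin is seated between the fingers at (275,300) and moving with them. I'll keep pushing diagonally towards the mouth.

Emit:
step_arm(steps=[[0.026, -0.0063, 0.0015, 0.0049, 0, 0, 0], [0.026, -0.0063, 0.0015, 0.0049, 0, 0, 0], [0.026, -0.0063, 0.0015, 0.0049, 0, 0, 0], [0.026, -0.0063, 0.0015, 0.0049, 0, 0, 0], [0.026, -0.0063, 0.0015, 0.0048, 0, 0, 0], [0.026, -0.0063, 0.0015, 0.0048, 0, 0, 0], [0.026, -0.0063, 0.0015, 0.0048, 0, 0, 0], [0.026, -0.0063, 0.0015, 0.0046, 0, 0, 0], [0.026, 0, 0, 0, 0, 0, 0]])

```text
clock: 7.3
tool_pos: [0.5961, 0.0124, 0.029]
tool_rot: [0.703, 0.645, -0.222, 0.203]
force: [-0.3, 0.1, 0.1]
grip_width: 0.0261
```

```bash
python3 -c "
from h import *
go([0,-.06,.028],10)
d=snap('wrist','w4.png')
print([(st(a['point']).round(4),a['confidence']) for a in bot.place_of('tin','wrist')])
d=snap('top','t4.png')
c=cv2.imread('pics/t4.png')[145:245,230:375]
cv2.imwrite('pics/t4c.png',cv2.resize(c,None,fx=5.4,fy=5.4,interpolation=cv2.INTER_CUBIC))
print([(st(a['point']).round(4),a['confidence']) for a in bot.place_of('tin','top')])
"
```

```text
t 7.3 tcp_s [-0.0044  0.0388  0.029 ] F [-0.3  0.1  0.1] w 0.0261 q [ 0.06  0.82  1.39 -0.68  1.14  0.51]
x_t [np.float64(0.001), np.float64(0.819)] -0.574 z_t [np.float64(-0.001), np.float64(-0.574)] -0.819
tool shift to [0, -0.06, 0.028] [-0.0803  0.0045  0.0575] per row [-0.008   0.0005  0.0058]
[(array([-0.0092,  0.0023,  0.0127]), 0.7), (array([-0.1866,  0.0054, -0.001 ]), 0.55)]
[(array([-0.1858,  0.0097,  0.0007]), 0.88), (array([-0.0018, -0.109 ,  0.008 ]), 0.71), (array([0.0002, 0.0029, 0.0115]), 0.6), (array([-0.1349,  0.271 ,  0.0013]), 0.48)]
```

View pics/t4c.png

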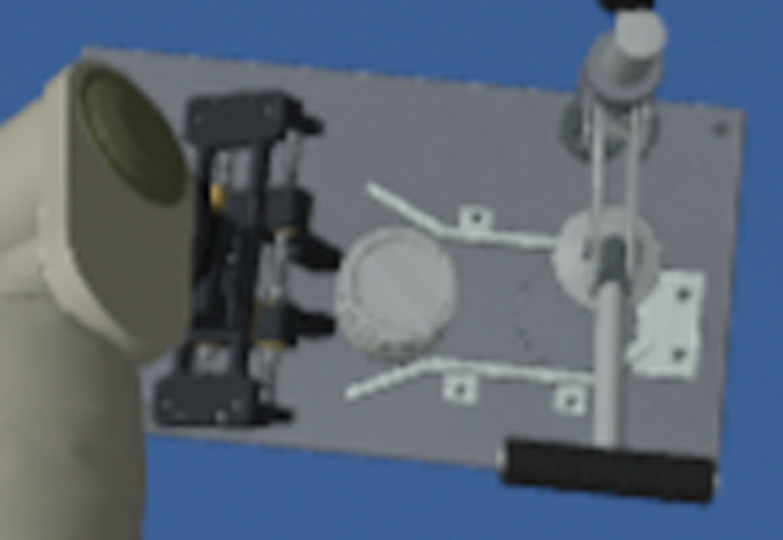

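The crop shows the tin in the rail mouth at (397,290) and roughly centred. Pushing on into the lane.

Emit:
step_arm(steps=[[0.026, -0.0065, 0.0008, 0.0047, 0, 0, 0], [0.026, -0.0065, 0.0008, 0.0047, 0, 0, 0], [0.026, -0.0065, 0.0008, 0.0047, 0, 0, 0], [0.026, -0.0065, 0.0008, 0.0047, 0, 0, 0], [0.026, -0.0065, 0.0005, 0.0047, 0, 0, 0], [0.026, -0.0065, 0, 0.0046, 0, 0, 0], [0.026, -0.0065, 0, 0.0046, 0, 0, 0], [0.026, -0.0065, 0, 0.0046, 0, 0, 0], [0.026, -0.0065, 0, 0.0046, 0, 0, 0], [0.026, 0, 0, 0, 0, 0, 0]])

```text
clock: 8.33
tool_pos: [0.5933, -0.0595, 0.0284]
tool_rot: [0.703, 0.645, -0.222, 0.203]
force: [-0.5, 0.1, -0.2]
grip_width: 0.0261
```

```bash
python3 -c "
from h import *
go([0,-.074,.028],10)
d=snap('wrist','w5.png')
print([(st(a['point']).round(4),a['confidence']) for a in bot.place_of('tin','wrist')])
d=snap('top','t5.png')
c=cv2.imread('pics/t5.png')[145:245,230:375]
cv2.imwrite('pics/t5c.png',cv2.resize(c,None,fx=5.4,fy=5.4,interpolation=cv2.INTER_CUBIC))
"
```

```text
t 8.3333 tcp_s [-0.001  -0.0331  0.0284] F [-0.5  0.1 -0.2] w 0.0261 q [-0.06  0.79  1.45 -0.72  1.05  0.45]
x_t [np.float64(0.0), np.float64(0.819)] -0.574 z_t [np.float64(-0.001), np.float64(-0.574)] -0.819
tool shift to [0, -0.074, 0.028] [-0.0332  0.0011  0.0238] per row [-0.0033  0.0001  0.0024]
[(array([-0.0037, -0.0684,  0.012 ]), 0.94)]
```

View pics/t5c.png

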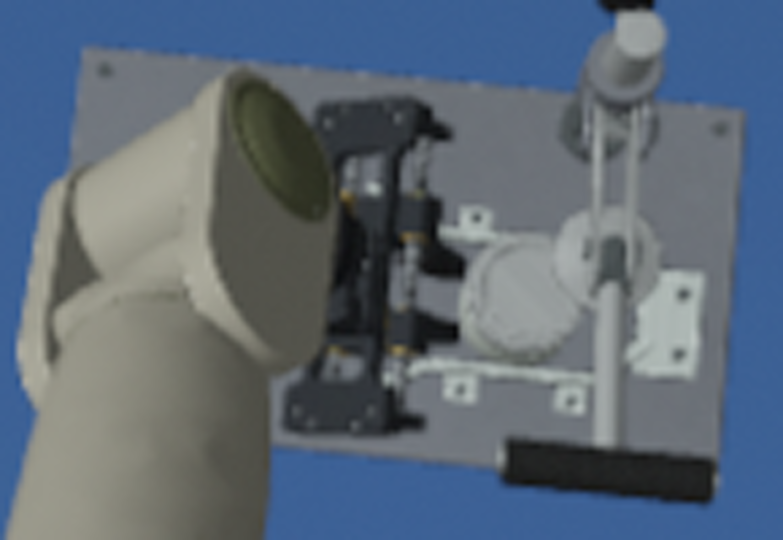

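The tin is in the lane at (520,300), with about 40 mm to go.

Emit:
step_arm(steps=[[0.026, -0.0033, 0, 0.0023, 0, 0, 0], [0.026, -0.0033, 0, 0.0023, 0, 0, 0], [0.026, -0.0033, 0, 0.0023, 0, 0, 0], [0.026, -0.0033, 0, 0.0023, 0, 0, 0], [0.026, -0.0033, 0, 0.0023, 0, 0, 0], [0.026, -0.0033, 0, 0.0023, 0, 0, 0], [0.026, -0.0033, 0, 0.0023, 0, 0, 0], [0.026, -0.0033, 0, 0.0023, 0, 0, 0], [0.026, 0, 0, 0, 0, 0, 0]])

```text
clock: 9.23
tool_pos: [0.5908, -0.0908, 0.0285]
tool_rot: [0.703, 0.645, -0.222, 0.203]
force: [0.3, 1.1, -0.5]
grip_width: 0.0261
```

Emit:
step_arm(steps=[[0.026, -0.0016, 0, 0.0012, 0, 0, 0], [0.026, -0.0016, 0, 0.0012, 0, 0, 0]])

```text
clock: 9.4
tool_pos: [0.5907, -0.0938, 0.0284]
tool_rot: [0.702, 0.645, -0.221, 0.203]
force: [0.9, 2.5, -0.8]
grip_width: 0.026
```

Emit:
step_arm(steps=[[0.026, -0.0016, 0, 0.0012, 0, 0, 0]])

```text
clock: 9.48
tool_pos: [0.5906, -0.0957, 0.0283]
tool_rot: [0.702, 0.645, -0.221, 0.203]
force: [1.9, 8.1, 1.5]
grip_width: 0.0261
```

```bash
python3 -c "
from h import *
go([0,-.074,.028],10)
d=snap('wrist','w6.png')
print([(st(a['point']).round(4),a['confidence']) for a in bot.place_of('tin','wrist')])
"
```

```text
t 9.4833 tcp_s [-0.0007 -0.0694  0.0283] F [1.9 8.1 1.5] w 0.0261 q [-0.12  0.78  1.47 -0.74  1.01  0.41]
x_t [np.float64(-0.001), np.float64(0.819)] -0.573 z_t [np.float64(0.001), np.float64(-0.573)] -0.819
tool shift to [0, -0.074, 0.028] [-0.0036  0.0007  0.0029] per row [-0.0004  0.0001  0.0003]
[(array([-0.002 , -0.1042,  0.0165]), 0.71)]
```

View pics/w6.png

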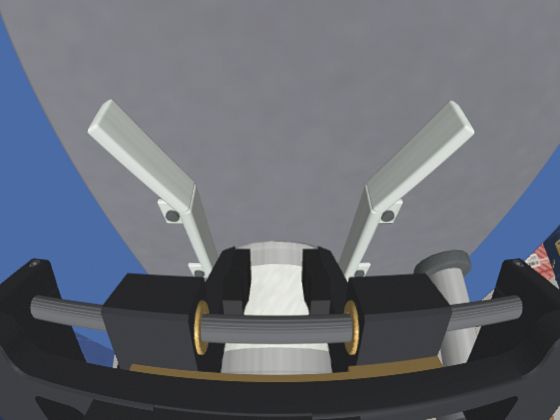

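The tin is between the rails with the V stop beyond it. Force has begun to rise (8 N), so I'll seat it gently.

Emit:
step_arm(steps=[[0.026, -0.0008, 0, 0.0006, 0, 0, 0]])

```text
clock: 9.67
tool_pos: [0.5908, -0.0962, 0.0283]
tool_rot: [0.702, 0.645, -0.221, 0.204]
force: [1.8, 9.3, 1.1]
grip_width: 0.0263
```

Emit:
step_arm(steps=[[0.026, -0.0008, 0, 0.0006, 0, 0, 0]])

```text
clock: 9.75
tool_pos: [0.591, -0.0968, 0.0283]
tool_rot: [0.702, 0.646, -0.22, 0.204]
force: [4.0, 11.5, 1.0]
grip_width: 0.0261
```

Emit:
step_arm(steps=[[0.026, -0.0008, 0, 0.0006, 0, 0, 0]])

```text
clock: 9.83
tool_pos: [0.5913, -0.0974, 0.0283]
tool_rot: [0.702, 0.646, -0.219, 0.204]
force: [5.0, 14.8, 1.4]
grip_width: 0.0258
```

Emit:
step_arm(steps=[[0.026, 0, 0, 0, 0, 0, 0], [0.026, 0, 0, 0, 0, 0, 0]])

```text
clock: 10.0
tool_pos: [0.5914, -0.0973, 0.0284]
tool_rot: [0.702, 0.646, -0.219, 0.204]
force: [4.5, 12.0, 0.4]
grip_width: 0.026
```

```bash
python3 -c "
from h import *
stat()
d=snap('scene','s7.png')
print([(st(a['point']).round(4),a['confidence']) for a in bot.place_of('tin','scene')],[(st(a['point']).round(4),a['confidence']) for a in bot.place_of('closing_place','scene')])
c=cv2.imread('pics/s7.png')[170:290,260:400]
cv2.imwrite('pics/s7c.png',cv2.resize(c,None,fx=5,fy=5,interpolation=cv2.INTER_CUBIC))
"
```

```text
t 10.0 tcp_s [ 0.0003 -0.0709  0.0284] F [ 4.5 12.   0.4] w 0.026 q [-0.12  0.78  1.47 -0.74  1.    0.41]
x_t [np.float64(-0.0), np.float64(0.82)] -0.572 z_t [np.float64(0.004), np.float64(-0.572)] -0.82
[(array([-0.2019,  0.1596,  0.    ]), 0.97), (array([-0.1869,  0.0075,  0.0005]), 0.79), (array([-0.0031, -0.1092,  0.0068]), 0.63), (array([ 0.0045, -0.3259,  0.003 ]), 0.34)] [(array([ 0.0018, -0.1077,  0.0083]), 0.75)]
```

View pics/s7c.png

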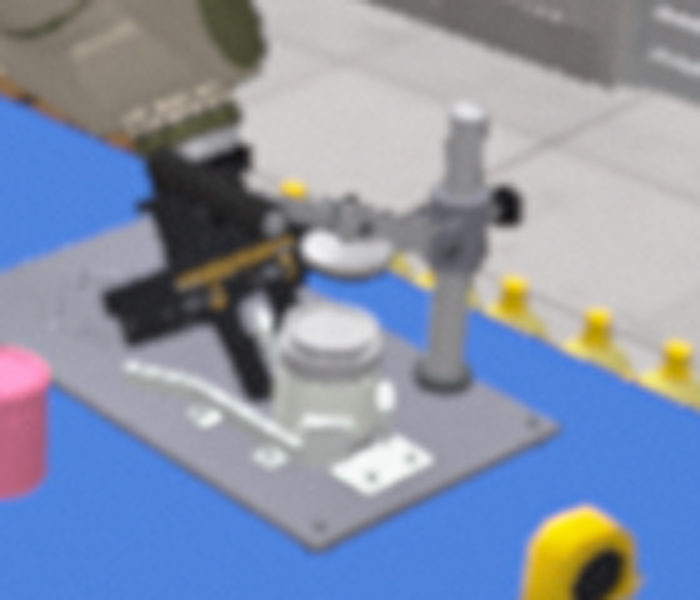

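Emit:
step_arm(steps=[[0.026, -0.0008, 0.0005, 0.0006, 0, 0, 0], [0.026, -0.0008, 0.0005, 0.0006, 0, 0, 0]])

```text
clock: 10.32
tool_pos: [0.5925, -0.0988, 0.0283]
tool_rot: [0.702, 0.646, -0.219, 0.204]
force: [3.7, 20.5, 3.3]
grip_width: 0.0258
```

Emit:
step_arm(steps=[[0.026, -0.0008, 0, 0.0006, 0, 0, 0], [0.026, 0, 0, 0.0, 0, 0, 0]])

```text
clock: 10.48
tool_pos: [0.5925, -0.0989, 0.0283]
tool_rot: [0.702, 0.646, -0.218, 0.204]
force: [4.1, 21.4, 2.8]
grip_width: 0.0262
```

Emit:
step_arm(steps=[[0.026, -0.0008, 0, 0.0006, 0, 0, 0], [0.026, 0, 0, 0.0, 0, 0, 0]])

```text
clock: 10.65
tool_pos: [0.5925, -0.0992, 0.0282]
tool_rot: [0.702, 0.646, -0.218, 0.204]
force: [4.7, 27.2, 4.4]
grip_width: 0.026
```

```bash
python3 -c "
from h import *
stat()"
```

```text
t 10.65 tcp_s [ 0.0015 -0.0727  0.0282] F [ 4.7 27.2  4.4] w 0.026 q [-0.12  0.78  1.47 -0.74  1.    0.41]
x_t [np.float64(-0.0), np.float64(0.822)] -0.569 z_t [np.float64(0.006), np.float64(-0.569)] -0.822
```

The contact is now stiff, so the tin is seated. I'll back straight off and verify.

Emit:
step_arm(steps=[[0.026, 0.0016, 0, -0.0011, 0, 0, 0], [0.026, 0.0033, 0, -0.0023, 0, 0, 0], [0.026, 0.0065, 0, -0.0046, 0, 0, 0], [0.026, 0.0123, 0, -0.0086, 0, 0, 0], [0.026, 0.0164, 0, -0.0115, 0, 0, 0], [0.026, 0.0164, 0, -0.0115, 0, 0, 0], [0.026, 0.0164, 0, -0.0115, 0, 0, 0], [0.026, 0.0164, 0, -0.0115, 0, 0, 0], [0.026, 0.0, 0, -0.02, 0, 0, 0], [0.026, 0, 0, -0.02, 0, 0, 0]])

```text
clock: 11.48
tool_pos: [0.6014, 0.0295, 0.0605]
tool_rot: [0.702, 0.645, -0.223, 0.203]
force: [0.1, 0.2, 0.2]
grip_width: 0.0263
```

```bash
python3 -c "
from h import *
stat()
for n in ('wrist','top','scene'):
  d=snap(n,n+'8.png')
  print(n,[(st(a['point']).round(4),round(a['confidence'],2)) for a in bot.place_of('tin',n)],'CL',[(st(a['point']).round(4),round(a['confidence'],2)) for a in bot.place_of('closing_place',n)[:1]],'H',[(st(a['point']).round(4),round(a['confidence'],2)) for a in bot.place_of('handle',n)[:1]],'hinge',[(st(a['point']).round(4),round(a['confidence'],2)) for a in bot.place_of('press_lever_hinge',n)[:1]],'pad',[(st(a['point']).round(4),round(a['confidence'],2)) for a in bot.place_of('press_pad',n)[:1]])
c=cv2.imread('pics/top8.png')[145:245,230:375]
cv2.imwrite('pics/t8c.png',cv2.resize(c,None,fx=5.4,fy=5.4,interpolation=cv2.INTER_CUBIC))
"
```

```text
t 11.4833 tcp_s [-0.0006  0.0563  0.0605] F [0.1 0.2 0.2] w 0.0263 q [ 0.09  0.79  1.35 -0.65  1.21  0.47]
x_t [np.float64(-0.002), np.float64(0.819)] -0.574 z_t [np.float64(-0.002), np.float64(-0.574)] -0.819
wrist [(array([-0.1838,  0.0034,  0.0003]), 0.61), (array([-0.    , -0.1038,  0.0136]), 0.55)] CL [(array([-0.    , -0.1109,  0.0142]), 0.71)] H [(array([0.0025, 0.018 , 0.0091]), 0.34)] hinge [] pad []
top [(array([-0.1861,  0.0085,  0.0028]), 0.66), (array([-0.0003, -0.1057,  0.0091]), 0.56), (array([-0.136 ,  0.2714, -0.0024]), 0.56), (array([-0.205 ,  0.1563,  0.0022]), 0.46)] CL [(array([-0.0018, -0.1081,  0.006 ]), 0.93)] H [(array([-0.1126, -0.1025,  0.2274]), 0.95)] hinge [(array([ 0.088 , -0.1061,  0.1268]), 0.75)] pad [(array([ 0.0074, -0.107 ,  0.1655]), 0.48)]
scene [(array([-0.2047,  0.1603,  0.0037]), 0.97), (array([-0.001 , -0.1079,  0.0096]), 0.79), (array([-0.1849,  0.0076, -0.0014]), 0.76), (array([-0.1325,  0.2721, -0.0031]), 0.65)] CL [(array([ 0.0017, -0.108 ,  0.0128]), 0.57)] H [(array([-0.1097, -0.1072,  0.2292]), 0.62)] hinge [(array([ 0.0858, -0.1062,  0.1321]), 0.57)] pad [(array([ 0.0122, -0.1105,  0.1707]), 0.67)]
```

View pics/t8c.png

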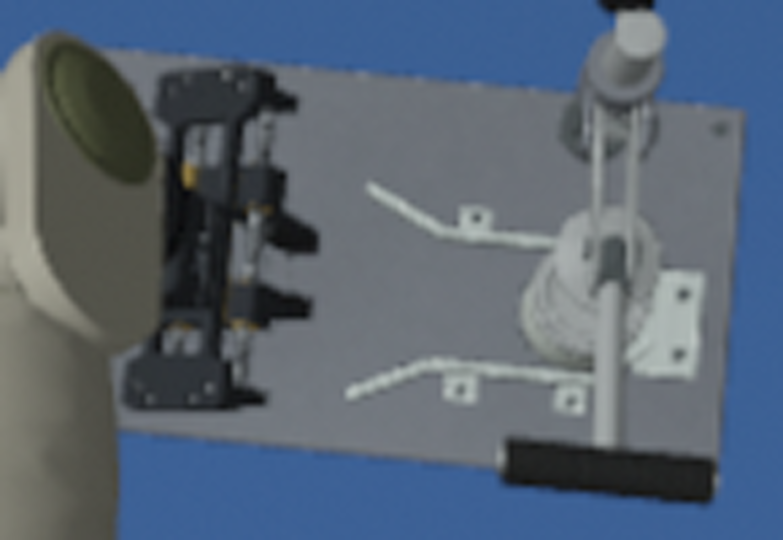

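View pics/wrist8.png

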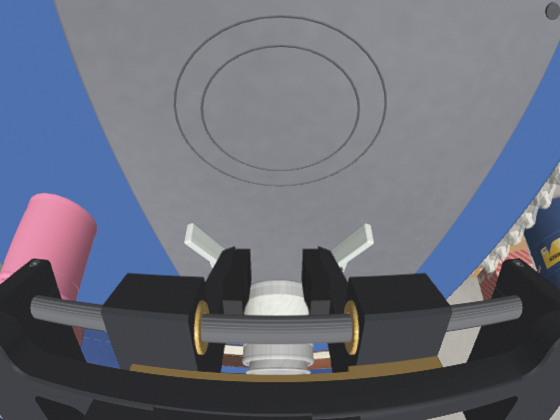

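The top crop shows the tin under the pad against the V stop, and the wrist view shows it upright with the lid still proud. The last push was stiff and almost purely along -y, which fits contact on both V faces. Next I'll go to the lever.

Emit:
step_arm(steps=[[0.0, -0.0195, 0, -0.0278, 0, 0, 0], [0.0, -0.0195, 0, -0.0278, 0, 0, 0], [0.0, -0.0195, 0, -0.0278, 0, 0, 0], [0.0, -0.0195, 0, -0.0278, 0, 0, 0], [0.0, -0.0195, 0, -0.0278, 0, 0, 0], [0.0, -0.0195, 0, -0.0278, 0, 0, 0], [0.0, -0.0195, 0, -0.0278, 0, 0, 0], [0.0, -0.0195, 0, -0.0278, 0, 0, 0]])

```text
clock: 13.05
tool_pos: [0.6016, 0.0285, 0.3344]
tool_rot: [0.702, 0.645, -0.221, 0.203]
force: [0.8, 0.4, 0.8]
grip_width: 0.0002
```

Emit:
step_arm(steps=[[0.0, 0, 0, 0, 0, 7, 0], [0.0, 0, 0, 0, 0, 7, 0], [0.0, 0, 0, 0, 0, 7, 0], [0.0, 0, 0, 0, 0, 7, 0], [0.0, 0, 0, 0, 0, 7, 0], [0, 0, 0, 0, 0, 0, 0]])

```text
clock: 13.55
tool_pos: [0.6021, 0.0259, 0.3331]
tool_rot: [0.738, 0.675, 0.002, -0.001]
force: [0.6, -0.1, -0.7]
grip_width: 0.0002
```

```bash
python3 -c "
from h import *
go([-.112,-.085,.28],7)
for n in ('top','scene'):
  d=snap(n,n+'9.png')
  print(n,[(st(a['point']).round(4),round(a['confidence'],2)) for a in bot.place_of('tin',n)],'CL',[(st(a['point']).round(4),round(a['confidence'],2)) for a in bot.place_of('closing_place',n)[:1]],'H',[(st(a['point']).round(4),round(a['confidence'],2)) for a in bot.place_of('handle',n)[:1]])
  f=d['color'].shape[0]/2/np.tan(np.radians(d['vfov']/2)); H,W=d['depth'].shape; v,u=np.mgrid[:H,:W]; z=d['depth']
  P=(np.stack([(u-d['cx'])/f*z,(v-d['cy'])/f*z,z],-1)-np.array(d['t']))@np.array(d['R'])-S0
  s=np.stack([P@ex,P@ey,P[...,2]],-1)
  m=(z>0)&(abs(s[...,0])<.06)&(abs(s[...,1]+.11)<.06)&(s[...,2]>.06)&(s[...,2]<.105)
  q=s[m]; print(len(q),q.min(0).round(4),q.max(0).round(4))
"
```

```text
t 13.55 tcp_s [0.0004 0.0527 0.3331] F [ 0.6 -0.1 -0.7] w 0.0002 q [-0.15  0.45  1.06  0.    1.63 -0.06]
x_t [np.float64(0.004), np.float64(1.0)] 0.005 z_t [np.float64(0.001), np.float64(0.005)] -1.0
tool shift to [-0.112, -0.085, 0.28] [-0.1384 -0.1119  0.0524] per row [-0.0198 -0.016   0.0075]
top [(array([-1.342e-01,  2.723e-01, -2.000e-04]), 0.94), (array([ 0.0008, -0.1054,  0.0114]), 0.72), (array([-0.2076,  0.1579,  0.0027]), 0.56), (array([-0.1871,  0.0109,  0.0022]), 0.52)] CL [(array([ 0.0005, -0.1102,  0.0095]), 0.76)] H [(array([-0.1102, -0.1089,  0.2314]), 0.9)]
170 [-0.0317 -0.1426  0.06  ] [ 0.022  -0.0758  0.101 ]
scene [(array([-0.1837,  0.0037,  0.0021]), 0.67), (array([-0.0008, -0.1097,  0.0091]), 0.62), (array([-0.1366,  0.2718, -0.0011]), 0.62), (array([-0.2057,  0.1578,  0.0016]), 0.56)] CL [(array([-0.0004, -0.1083,  0.0091]), 0.65)] H [(array([-0.113 , -0.1084,  0.2289]), 0.84)]
342 [-0.036  -0.1462  0.0601] [ 0.033  -0.0773  0.1003]
```

The depth extents put the tin centre at about x = -1, y = -110 mm, so it is home. Moving over the handle.

Emit:
step_arm(steps=[[0.0, -0.0198, -0.016, 0, 0, 0, 0], [0.0, -0.0198, -0.016, 0.007, 0, 0, 0], [0.0, -0.0198, -0.016, 0.009, 0, 0, 0], [0.0, -0.0198, -0.016, 0.009, 0, 0, 0], [0.0, -0.0198, -0.016, 0.009, 0, 0, 0], [0.0, -0.0198, -0.016, 0.009, 0, 0, 0], [0.0, -0.0198, -0.016, 0.009, 0, 0, 0], [0, 0, 0, 0, 0, 0, 0]])

```text
clock: 14.62
tool_pos: [0.4764, -0.1017, 0.2792]
tool_rot: [0.737, 0.676, -0.001, -0.001]
force: [-0.5, 0.1, -0.8]
grip_width: 0.0007
```

```bash
python3 -c "
from h import *
go([-.112,-.085,.24],7)
snap('scene','s10.png')
snap('wrist','w10.png')
c=cv2.imread('pics/s10.png')[150:290,240:420]
cv2.imwrite('pics/s10c.png',cv2.resize(c,None,fx=4,fy=4,interpolation=cv2.INTER_CUBIC))
"
```

```text
t 14.6167 tcp_s [-0.114  -0.0852  0.2792] F [-0.5  0.1 -0.8] w 0.0007 q [-0.45  0.2   1.53 -0.    1.41 -0.36]
x_t [np.float64(0.001), np.float64(1.0)] -0.0 z_t [np.float64(-0.003), np.float64(-0.0)] -1.0
tool shift to [-0.112, -0.085, 0.24] [0.0002 0.0021 0.0392] per row [0.     0.0003 0.0056]
```

View pics/s10c.png

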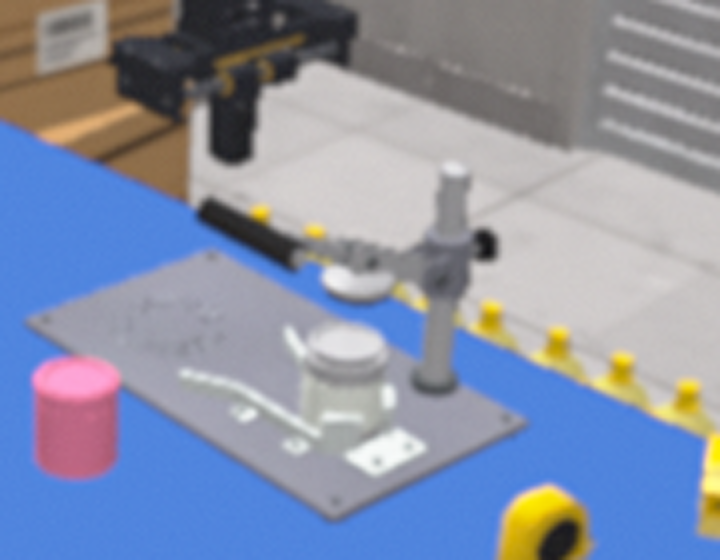

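View pics/w10.png

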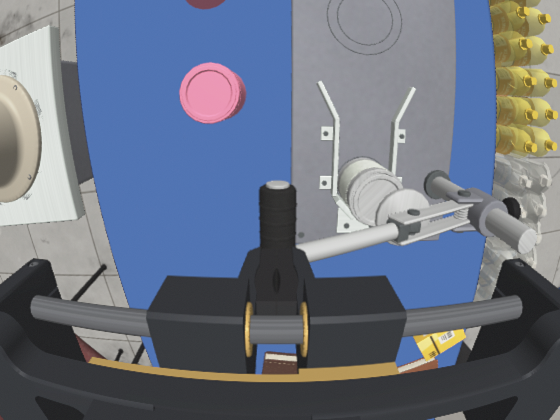

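The wrist view shows the closed fingers centred over the near half of the bar at (278,210). The scene crop shows the tin standing against the stop with its lid proud. Lowering onto the bar.

Emit:
step_arm(steps=[[0.0, 0, 0.0003, 0.009, 0, 0, 0], [0.0, 0, 0, 0.009, 0, 0, 0], [0.0, 0, 0, 0.009, 0, 0, 0], [0.0, 0, 0, 0.004, 0, 0, 0], [0.0, 0, 0, 0.004, 0, 0, 0], [0.0, 0, 0, 0.003, 0, 0, 0], [0.0, 0, 0, 0.002, 0, 0, 0], [0.0, 0, 0, 0.0, 0, 0, 0]])

```text
clock: 15.38
tool_pos: [0.479, -0.1001, 0.2403]
tool_rot: [0.736, 0.676, -0.0, -0.0]
force: [-0.6, -0.6, -0.2]
grip_width: 0.0005
```

Emit:
step_arm(steps=[[0.0, 0, -0.0015, 0.004, 0, 0, 0], [0.0, 0, -0.0015, 0.004, 0, 0, 0], [0.0, 0, -0.0015, 0.004, 0, 0, 0], [0.0, 0, -0.0015, 0.004, 0, 0, 0], [0.0, 0, 0, 0, 0, 0, 0]])

```text
clock: 15.8
tool_pos: [0.4725, -0.0995, 0.2237]
tool_rot: [0.737, 0.676, -0.0, -0.001]
force: [-0.3, 0.3, 0.7]
grip_width: 0.0002
```

```bash
python3 -c "
from h import *
stat()"
```

```text
t 15.8 tcp_s [-0.118  -0.0833  0.2237] F [-0.3  0.3  0.7] w 0.0002 q [-0.45  0.23  1.64  0.    1.27 -0.37]
x_t [np.float64(-0.0), np.float64(1.0)] 0.0 z_t [np.float64(-0.001), np.float64(0.0)] -1.0
```

Emit:
step_arm(steps=[[0.0, 0, -0.0015, 0.004, 0, 0, 0], [0.0, 0, -0.0015, 0.004, 0, 0, 0], [0.0, 0, -0.0015, 0.004, 0, 0, 0], [0.0, 0, -0.0015, 0.004, 0, 0, 0], [0.0, 0, 0, 0, 0, 0, 0]])

```text
clock: 16.22
tool_pos: [0.4666, -0.0991, 0.2077]
tool_rot: [0.737, 0.676, -0.0, -0.001]
force: [0.5, 0.4, 1.0]
grip_width: 0.0005
```

```bash
python3 -c "
from h import *
stat()
snap('scene','s11.png')
snap('wrist','w11.png')
c=cv2.imread('pics/s11.png')[150:290,240:420]
cv2.imwrite('pics/s11c.png',cv2.resize(c,None,fx=4,fy=4,interpolation=cv2.INTER_CUBIC))
stat()"
```

```text
t 16.2167 tcp_s [-0.124  -0.0833  0.2077] F [0.5 0.4 1. ] w 0.0005 q [-0.46  0.24  1.68 -0.    1.22 -0.37]
x_t [np.float64(-0.0), np.float64(1.0)] 0.0 z_t [np.float64(-0.001), np.float64(0.0)] -1.0
t 16.3167 tcp_s [-0.1235 -0.0834  0.2085] F [-0.7  0.7  1.3] w 0.0004 q [-0.46  0.24  1.68  0.    1.22 -0.37]
x_t [np.float64(-0.001), np.float64(1.0)] 0.0 z_t [np.float64(-0.0), np.float64(0.0)] -1.0
```

View pics/s11c.png

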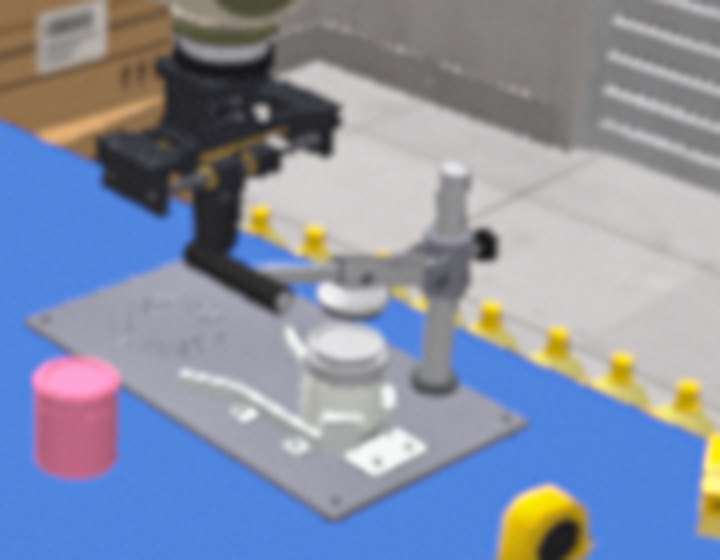

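View pics/w11.png

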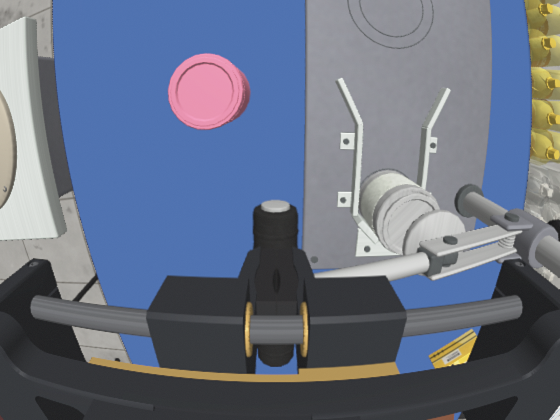

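The lever is coming down with the fingers on the bar at (215,250 in the scene crop), and the pad is still clear of the lid. Continuing.

Emit:
step_arm(steps=[[0.0, 0, -0.0015, 0.005, 0, 0, 0], [0.0, 0, -0.0015, 0.005, 0, 0, 0], [0.0, 0, -0.0015, 0.005, 0, 0, 0], [0.0, 0, -0.0012, 0.005, 0, 0, 0], [0.0, 0, -0.001, 0.005, 0, 0, 0], [0.0, 0, -0.001, 0.005, 0, 0, 0], [0.0, 0, -0.001, 0.005, 0, 0, 0], [0.0, 0, -0.0007, 0.005, 0, 0, 0], [0.0, 0, -0.0005, 0.005, 0, 0, 0], [0.0, 0, 0, 0.004, 0, 0, 0]])

```text
clock: 17.15
tool_pos: [0.457, -0.0983, 0.1589]
tool_rot: [0.736, 0.676, -0.0, -0.0]
force: [-1.0, -0.4, 1.7]
grip_width: 0.0007
```

Emit:
step_arm(steps=[[0.0, 0, 0, 0.003, 0, 0, 0], [0.0, 0, 0, 0.003, 0, 0, 0], [0.0, 0, 0, 0.003, 0, 0, 0]])

```text
clock: 17.4
tool_pos: [0.4572, -0.0983, 0.1503]
tool_rot: [0.736, 0.676, 0.0, 0.0]
force: [-0.3, -0.2, 2.4]
grip_width: 0.0008
```

```bash
python3 -c "
from h import *
stat()
snap('scene','s12.png')
c=cv2.imread('pics/s12.png')[150:290,240:420]
cv2.imwrite('pics/s12c.png',cv2.resize(c,None,fx=4,fy=4,interpolation=cv2.INTER_CUBIC))
"
```

```text
t 17.4 tcp_s [-0.1333 -0.0834  0.1503] F [-0.3 -0.2  2.4] w 0.0008 q [-0.46  0.28  1.79  0.    1.07 -0.38]
x_t [np.float64(-0.001), np.float64(1.0)] -0.0 z_t [np.float64(0.0), np.float64(-0.0)] -1.0
```

View pics/s12c.png

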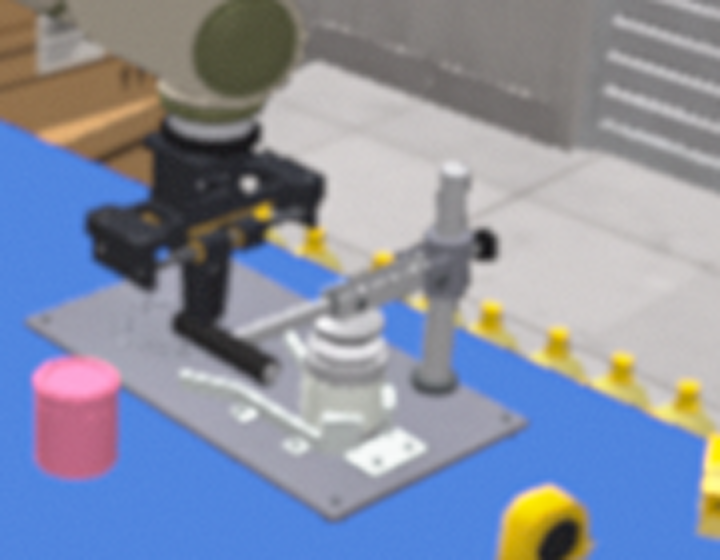

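The pad is just above the lid at (347,325). Now small steps with a force reading each time.

Emit:
step_arm(steps=[[0.0, 0, 0, 0.002, 0, 0, 0], [0.0, 0, 0, 0.002, 0, 0, 0], [0.0, 0, 0, 0.002, 0, 0, 0], [0.0, 0, 0, 0.002, 0, 0, 0], [0.0, 0, 0, 0.002, 0, 0, 0]])

```text
clock: 17.87
tool_pos: [0.4572, -0.0983, 0.1404]
tool_rot: [0.736, 0.676, -0.0, -0.0]
force: [-1.0, 0.1, 1.2]
grip_width: 0.0007
```

Emit:
step_arm(steps=[[0.0, 0, 0, 0.002, 0, 0, 0], [0.0, 0, 0, 0.002, 0, 0, 0], [0.0, 0, 0, 0.002, 0, 0, 0]])

```text
clock: 18.12
tool_pos: [0.4571, -0.0983, 0.1343]
tool_rot: [0.736, 0.676, -0.0, -0.0]
force: [-0.8, -0.1, 2.1]
grip_width: 0.0006
```

Emit:
step_arm(steps=[[0.0, 0, 0, 0.002, 0, 0, 0], [0.0, 0, 0, 0.002, 0, 0, 0]])

```text
clock: 18.28
tool_pos: [0.4571, -0.0983, 0.1303]
tool_rot: [0.736, 0.676, -0.0, -0.0]
force: [-0.4, -0.1, 2.1]
grip_width: 0.0005
```

Emit:
step_arm(steps=[[0.0, 0, 0, 0.002, 0, 0, 0], [0.0, 0, 0, 0.002, 0, 0, 0]])

```text
clock: 18.45
tool_pos: [0.4573, -0.0984, 0.1267]
tool_rot: [0.736, 0.676, 0.0, 0.0]
force: [-4.5, 1.2, 13.8]
grip_width: 0.0009
```

Contact with the lid came at z of about 0.127 m. Lid travel should be about 18 mm at the handle.

Emit:
step_arm(steps=[[0.0, 0, 0, 0.002, 0, 0, 0], [0.0, 0, 0, 0.002, 0, 0, 0]])

```text
clock: 18.62
tool_pos: [0.4574, -0.0984, 0.1233]
tool_rot: [0.736, 0.677, 0.0, 0.0]
force: [-3.8, 1.9, 13.1]
grip_width: 0.0003
```

Emit:
step_arm(steps=[[0.0, 0, 0, 0.002, 0, 0, 0], [0.0, 0, 0, 0.002, 0, 0, 0]])

```text
clock: 18.78
tool_pos: [0.4575, -0.0984, 0.1195]
tool_rot: [0.736, 0.677, 0.0, 0.001]
force: [-4.1, 2.9, 14.0]
grip_width: 0.0009
```

Emit:
step_arm(steps=[[0.0, 0, 0.0003, 0.0015, 0, 0, 0], [0.0, 0, 0.0003, 0.0015, 0, 0, 0]])

```text
clock: 18.95
tool_pos: [0.4578, -0.0984, 0.1163]
tool_rot: [0.736, 0.677, -0.0, 0.0]
force: [-7.0, 2.4, 13.2]
grip_width: 0.0007
```

Emit:
step_arm(steps=[[0.0, 0, 0.0003, 0.0015, 0, 0, 0]])

```text
clock: 19.03
tool_pos: [0.4579, -0.0984, 0.1148]
tool_rot: [0.736, 0.677, -0.0, 0.0]
force: [-7.4, 1.2, 14.2]
grip_width: 0.0003
```

Emit:
step_arm(steps=[[0.0, 0, 0.0003, 0.0015, 0, 0, 0]])

```text
clock: 19.12
tool_pos: [0.4581, -0.0984, 0.1132]
tool_rot: [0.736, 0.677, -0.0, -0.0]
force: [-7.1, 1.2, 13.5]
grip_width: 0.0007
```

Emit:
step_arm(steps=[[0.0, 0, 0, 0.0012, 0, 0, 0]])

```text
clock: 19.2
tool_pos: [0.4582, -0.0984, 0.112]
tool_rot: [0.736, 0.677, -0.0, -0.0]
force: [-6.7, 0.8, 13.7]
grip_width: 0.0001
```

Emit:
step_arm(steps=[[0.0, 0, 0, 0.0012, 0, 0, 0]])

```text
clock: 19.28
tool_pos: [0.4583, -0.0985, 0.1109]
tool_rot: [0.736, 0.677, -0.0, 0.0]
force: [-5.1, 1.5, 14.1]
grip_width: 0.0004
```

Emit:
step_arm(steps=[[0.0, 0, 0, 0.001, 0, 0, 0]])

```text
clock: 19.37
tool_pos: [0.4583, -0.0985, 0.1099]
tool_rot: [0.736, 0.677, -0.0, 0.0]
force: [-6.3, 2.2, 14.3]
grip_width: 0.0005
```

Emit:
step_arm(steps=[[0.0, 0, 0, 0.001, 0, 0, 0]])

```text
clock: 19.45
tool_pos: [0.4584, -0.0985, 0.109]
tool_rot: [0.736, 0.677, 0.0, 0.0]
force: [-5.7, 1.5, 13.9]
grip_width: 0.0009
```

Emit:
step_arm(steps=[[0.0, 0, 0, 0.001, 0, 0, 0]])

```text
clock: 19.53
tool_pos: [0.4585, -0.0985, 0.108]
tool_rot: [0.736, 0.677, 0.0, 0.0]
force: [-5.0, 2.4, 14.1]
grip_width: 0.0004
```

Emit:
step_arm(steps=[[0.0, 0, 0, 0.001, 0, 0, 0]])

```text
clock: 19.62
tool_pos: [0.4586, -0.0985, 0.1072]
tool_rot: [0.736, 0.677, 0.0, 0.001]
force: [-7.1, 3.8, 21.6]
grip_width: 0.0004
```

Emit:
step_arm(steps=[[0.0, 0, 0, 0.001, 0, 0, 0]])

```text
clock: 19.7
tool_pos: [0.4587, -0.0985, 0.1067]
tool_rot: [0.736, 0.677, 0.0, 0.001]
force: [-10.3, 3.7, 27.2]
grip_width: 0.0001
```

Emit:
step_arm(steps=[[0.0, 0, 0, 0.0005, 0, 0, 0]])

```text
clock: 19.78
tool_pos: [0.4587, -0.0985, 0.1065]
tool_rot: [0.736, 0.677, 0.0, 0.001]
force: [-10.0, 3.0, 29.1]
grip_width: 0.0006
```

Force rose from 14 N to 29 N (about 68 N on the lid): the lid is home. Easing back up along the arc.

Emit:
step_arm(steps=[[0.0, 0, 0, -0.001, 0, 0, 0], [0.0, 0, 0, -0.002, 0, 0, 0], [0.0, 0, 0, -0.004, 0, 0, 0], [0.0, 0, 0, -0.006, 0, 0, 0], [0.0, 0, 0, -0.007, 0, 0, 0], [0.0, 0, 0, -0.007, 0, 0, 0], [0.0, 0, 0, -0.007, 0, 0, 0], [0.0, 0, 0.0005, -0.007, 0, 0, 0], [0.0, 0, 0.001, -0.007, 0, 0, 0], [0.0, 0, 0.001, -0.007, 0, 0, 0]])

```text
clock: 20.62
tool_pos: [0.461, -0.0987, 0.1604]
tool_rot: [0.736, 0.676, 0.0, 0.0]
force: [-0.7, 0.1, 1.2]
grip_width: 0.0006
```

Emit:
step_arm(steps=[[0.0, 0, 0.0015, -0.007, 0, 0, 0], [0.0, 0, 0.0015, -0.007, 0, 0, 0], [0.0, 0, 0.002, -0.007, 0, 0, 0], [0.0, 0, 0.002, -0.007, 0, 0, 0], [0.0, 0, 0.002, -0.007, 0, 0, 0], [0.0, 0, 0.0025, -0.007, 0, 0, 0], [0.0, 0, 0.0025, -0.007, 0, 0, 0], [0.0, 0, 0.002, -0.007, 0, 0, 0], [0.0, 0, 0.002, -0.007, 0, 0, 0], [0.0, 0, 0.0, -0.007, 0, 0, 0]])

```text
clock: 21.45
tool_pos: [0.4791, -0.1002, 0.2303]
tool_rot: [0.736, 0.676, 0.0, 0.0]
force: [0.6, 0.0, 0.1]
grip_width: 0.0002
```

Emit:
step_arm(steps=[[0.0, 0, 0, -0.006, 0, 0, 0], [0.0, 0, 0, -0.006, 0, 0, 0], [0.0, 0, 0, -0.006, 0, 0, 0], [0.0, 0, 0, -0.015, 0, 0, 0], [0.0, 0, 0, -0.02, 0, 0, 0], [0.0, 0, 0, -0.03, 0, 0, 0], [0.0, 0.03, 0, -0.02, 0, 0, 0], [0.0, 0.04, 0, 0, 0, 0, 0], [0.0, 0.04, 0, 0, 0, 0, 0], [0.0, 0.04, 0, 0, 0, 0, 0]])

```text
clock: 22.28
tool_pos: [0.4912, 0.0508, 0.3332]
tool_rot: [0.737, 0.676, 0.0, 0.0]
force: [1.2, -0.7, 0.3]
grip_width: 0.0002
```

```bash
python3 -c "
from h import *
stat()
for n in ('top','scene','wrist'):
  d=snap(n,n+'13.png')
  for k in ('tin','lid_top','handle','closing_place','finished_tin','oil_filter','tape_measure','screwdriver'): print(n,k,[(st(a['point']).round(4),round(a['confidence'],2)) for a in bot.place_of(k,n) if k!='tin' or abs(st(a['point'])[0])<.02][:3])
c=cv2.imread('pics/scene13.png')[150:290,240:420]
cv2.imwrite('pics/s13c.png',cv2.resize(c,None,fx=4,fy=4,interpolation=cv2.INTER_CUBIC))
"
```

```text
t 22.2833 tcp_s [-0.1122  0.0681  0.3332] F [ 1.2 -0.7  0.3] w 0.0002 q [-0.13  0.19  1.41  0.    1.54 -0.05]
x_t [np.float64(0.0), np.float64(1.0)] 0.0 z_t [np.float64(0.001), np.float64(0.0)] -1.0
top tin [(array([ 0.0007, -0.1063,  0.008 ]), 0.78)]
top lid_top [(array([-0.1836,  0.0016,  0.0746]), 0.66), (array([ 0.0037, -0.1105,  0.0935]), 0.43)]
top handle [(array([-0.11  , -0.1071,  0.2274]), 0.61)]
top closing_place [(array([ 0.001 , -0.1098,  0.0079]), 0.88), (array([ 0.0022, -0.1113,  0.0901]), 0.46)]
top finished_tin [(array([-0.1536,  0.4588, -0.0023]), 0.74)]
top oil_filter [(array([ 0.0059,  0.4488, -0.0016]), 0.83), (array([ 0.0868, -0.1075,  0.1284]), 0.58)]
top tape_measure [(array([ 0.0076, -0.3277, -0.0027]), 0.78)]
top screwdriver [(array([-0.3031,  0.3505, -0.0037]), 0.6)]
scene tin [(array([ 0.0013, -0.1099,  0.0083]), 0.94), (array([-0.0011, -0.1095,  0.088 ]), 0.26)]
scene lid_top [(array([-0.2068,  0.1568,  0.0793]), 0.62), (array([-0.0019, -0.1092,  0.0896]), 0.49), (array([-0.182 ,  0.0093,  0.0758]), 0.46)]
scene handle [(array([-0.112 , -0.1102,  0.2286]), 0.69), (array([ 0.002 ,  0.0007, -0.0016]), 0.64)]
scene closing_place [(array([ 0.0015, -0.1099,  0.0126]), 0.88)]
scene finished_tin [(array([-0.1555,  0.4589, -0.0028]), 0.96), (array([0.0032, 0.0224, 0.0151]), 0.45)]
scene oil_filter [(array([0.0097, 0.4517, 0.0005]), 0.87)]
scene tape_measure []
scene screwdriver [(array([-0.3066,  0.351 , -0.0015]), 0.44)]
wrist tin [(array([ 0.0025, -0.1089,  0.0943]), 0.72), (array([ 0.    , -0.1057,  0.0086]), 0.71)]
wrist lid_top [(array([-0.1808,  0.0111,  0.0763]), 0.97), (array([-0.2031,  0.1623,  0.0781]), 0.59), (array([ 0.0006, -0.1064,  0.0922]), 0.56)]
wrist handle []
wrist closing_place []
wrist finished_tin []
wrist oil_filter []
wrist tape_measure []
wrist screwdriver []
```

View pics/s13c.png

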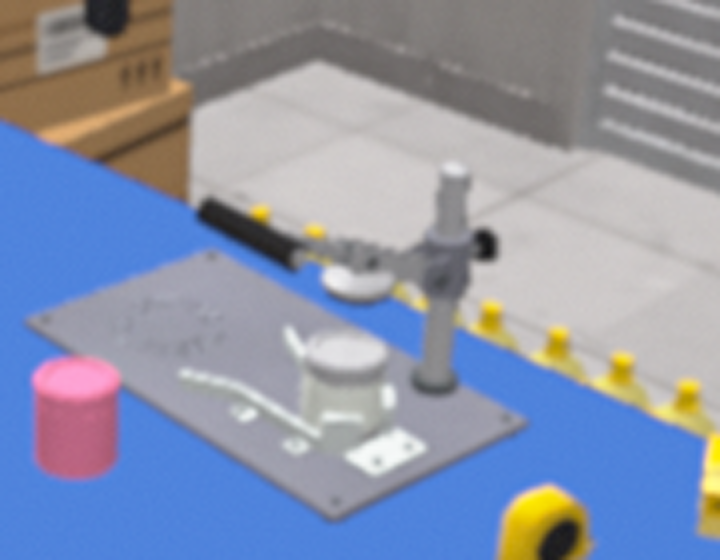

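View pics/wrist13.png

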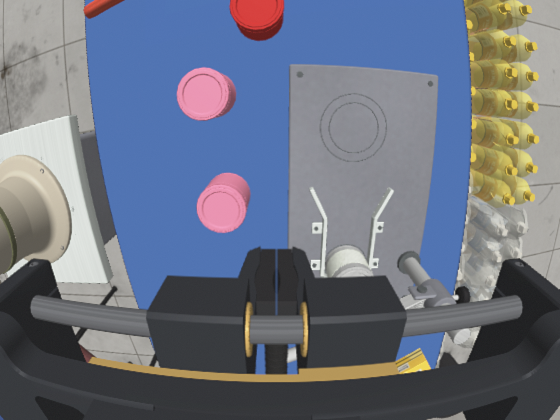

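The scene crop shows the lid flush in the rim at (345,345), the tin against the stop, and the lever back up at (250,230). The arm is clear of everything. Handing in.

```bash
python3 -c "
from h import *
print(bot.close_job())"
```

```text
the job is handed in; nothing more can be done
None
```

I slid the tin low down along the deck, between the rails, and seated it against the V stop with about 27 N. I then pushed the lever down from above with closed fingers. The handle force held at about 14 N while the lid moved, then rose to 29 N when the lid went home, which I estimate as about 68 N on the lid. I let the lever back up under control and handed the job in at about 23 s.

**Last checks**
- **Tin:** before pressing, depth extents put its centre at about (-1, -110) mm in the station frame. After pressing, the scene network read (1, -110) mm. The wrist and top cameras' network readings came out 4 mm short in y (-106 mm), which is within those networks' error, so they neither confirm nor rule out the 4 mm limit.
- **Lid:** it looks flush in the scene picture. The handle travelled about 20 mm, which matches 7 to 8 mm at the lid. The network's lid-top height (90 to 94 mm, where home is 88 mm) was too rough to confirm this.
- **Lever:** the handle is back at its starting height, 0.228 m.
- **Things beside the station:** finished tin, oil filter, tape measure and screwdriver all read within a few millimetres of their start positions. The scene camera did not report the tape measure in the last look, but the top camera did.
- **Arm:** it is clear of everything.

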